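# Set the level against two nails on a shelf board

## Robot

A 6-joint arm with a two-finger parallel gripper is mounted at the origin on the work surface. World frame = base frame: x ahead of the robot, y to its left, z up, the work surface at z = 0. Lengths are in m, angles in rad, forces in N, time in s.
With the tool pointing down it reaches from about 0.35 to 0.975 m from the base axis. Payload 4.9 kg.
Tool frame: the origin (TCP) lies on the centre line of the jaws, within the pads' length; the fingertips stand ctrl.tcp_to_tips ahead of it and the grasp point (between the pads) lies 3 mm ahead of it (ctrl.tcp_to_tips is the distance from the TCP to the fingertips, in m); z points along the fingers, y is the direction in which the jaws open and shut (so a half turn about z gives the same grasp; the last joint's range is limited). The gripper opens to 85 mm and grips with 20 to 120 N. Pads are 22 mm wide; open, the fingers measure 114 mm over their backs; the gripper's body (76 mm by 85 mm) begins 54 mm behind the grasp point. The pads swing forward as they close: fully open they stand 13 mm farther back than shut.
Start: joints at [-1.274, 0.053, 1.613, -0, 1.476, -0.119], TCP at [0.252, -0.572, 0.253] pointing down, gripper open.
Joint ranges: [-3.01, 3.01], [-1.01, 2.22], [0.06, 2.58], [-1.02, 4.17], [0.09, 2.62], [-3.14, 3.14]. Speed limits (rad/s): [2.57, 2.57, 3.14, 3.14, 3.14, 3.14].

## Interface

Orientations are given as a rotation vector (axis times angle).
In Python, from station import ctrl, vision gives the robot as it stands.
- The arm moves only by the tool jog_arm, never from a script. Its argument "deltas" is a list of rows, each a list of 7 numbers: the turn, a rotation vector about the tool's x, y, z in rad, then the shift along the tool's x, y, z in cm, then the opening, from 0 (shut) to 1 (fully open). A call has 1 to 12 rows; each row shifts and turns the commanded pose from where the row before left it, along the tool's axes as they then stand; what a row does not reach is not made up. A row lasts 1/12 s, in which the tool goes at most 41.7 mm and 7.16 degrees, less where a joint would pass 70% of its speed; a pose out of reach is approached as far as the arm can. A call with a gripper value outside its range is refused whole. The fingers move at their own pace and stop on an object; "grip_force" is the grip in N (left out, the last holds). Time passes only in rows, so rows that do not move let the fingers close. It gives the time, the measured TCP pose, the force and the opening at its end, in the units of the state.
- ctrl.get_obs(): the state, without advancing time (a new reading comes with each control period).
- vision.get_image(name): name is "scene" or "top" or "wrist"; returns (picture, depth): 480x640x3 uint8, red, green, blue; 480x640 float32, m along the optical axis (not along the pixel's ray), 0 where there is no reading.
- vision.calibration(name): a dict with "fx", "fy", "cx", "cy" (pixels), "rvec" (rotation vector, rad) and "tvec" (3), from world to camera coordinates, as OpenCV has them; the wrist camera has in their place "hand_eye" (4x4, takes a point from camera to tool coordinates, whose origin is the TCP and whose axes are the flange's). Camera axes: x right, y down, z forward; pixel columns grow to the right and rows downward; lengths in m; the calibration is good to about 2 mm. A picture is of the moment at which its call begins: read the wrist's pose just before it. calibration takes no time and is no camera call.
- ctrl.finish_job(): hands the job in, once; it reports no verdict.
The state is a dict: "t": time; "q": joint angles; "dq": joint speeds; "effort": joint torques, N m; "tool_pos": TCP position; "tool_rot": TCP orientation; "contact_force": force on the tool from outside, world axes, zero at the start; "wrist_torque": the same for the moment, N m; "opening": finger opening in m.
Only numpy, scipy, OpenCV 4.12 (cv2) and the standard library are available. Lean on these libraries where they do the work, as an engineer would, in place of code of your own. Each camera call takes 0.05 s, during which the arm holds its last target. There are 200 camera calls.

## Task

This cellar shelf has to be cut on the skew to fit a crooked wall, and a nail stands on each of the two blue marks of the cut line. Lay the spirit level flat on the board on the good side of the nails (not the red-hatched waste side) and slide it up until its long edge touches both nails at once, then gently stand the full green tin upright on the middle of the level as a weight so that it stays there touching both, and let go. The tin now stands on the good side, so move it out of the way first where it hinders you, and leave all the other things where they are.

Things in the scene. Friction and masses are not known exactly. Their poses are not given: they have to be found in the camera images.
- board: Pine shelf board lying on a thin black grip mat; it cannot move. Board 240 mm (its x, across) by 430 mm (its y, along), its flat top 22 mm above the bench. Origin on the bench under its centre, z up. The cut line crosses it near the middle, roughly along its x.
- nail_far: Steel nail on the blue cross near the board's +x edge, fast in the board: shank 4 mm in diameter, upright, its 10 mm wide head's top 40 mm above the board. Origin on the axis at the board's top face.
- nail_near: The same kind of nail on the blue cross near the board's -x edge. The two nails are about 190 mm apart. Origin on the axis at the board's top face.
- waste_mark: Red crayon hatching (flat, about 135 x 70 mm) on the waste end of the board, which is one or the other side of the cut line. Origin at its centre on the board's top face.
- level: Loose spirit level, yellow with silver edges and black ends, 0.32 kg, lying on its broad side on the bench left or right of the board: 300 mm long (its x), 50 wide (y), 22 high (z). Origin at the centre of its underside. Its straight edges are the side faces at y = +25 and -25 mm; either may touch the nails, whose axes are then 27 mm from its centre line. It slides on the board at about 1 to 3 N.
- tin: Full tin with a green wrapper and a cream band, 66 mm in diameter, 90 mm high, about 0.45 kg, closed and flat at both ends, standing upright on the good side of the board. Origin at the centre of its underside, z up.
- hammer: Bystander, leave it: hammer lying on the bench on the side of the board where the level is not, 280 mm long along its x, head 90 mm wide at its +x end, 26 mm high. Origin on the bench under the middle of its length.
- tape: Bystander, leave it: black and red tape measure standing on the waste end of the board, 70 x 40 mm (its x, y), 62 mm high. Origin at the centre of its underside.
- screw_jar: Bystander, leave it: low grey jar with a blue lid standing close beside the level's long +y side, 60 mm in diameter, 65 mm high. Origin at the centre of its underside.
- cherry_jar: Bystander, leave it: jar of cherries with a red lid standing beside the hammer, 80 mm in diameter, 115 mm high. Origin at the centre of its underside.
- flask: Bystander, leave it: green bottle with a blue cap behind the board, 66 mm in diameter, 200 mm high. Origin at the centre of its underside.
- screwdriver: Bystander, leave it: red-handled screwdriver lying behind the board, 200 mm long along its x, 26 mm thick. Origin on the bench under the middle of its length.
- pencil: Bystander, leave it: red pencil lying on the bench beside the hammer, 175 mm long along its x, 8 mm thick. Origin on the bench under its middle.
Not all that is in view belongs to the job. There is more than one size of the tin; the job needs the middle-sized.

How it is judged:
On the way:
1. the level lies flat on the board on the good side, along both nails, and touches both nails at the same time (at least 0.2 N on each for 0.1 s) (((y of nail_far in the frame of level between 0.0245 and 0.0295 m and y of nail_near in the frame of level between 0.0245 and 0.0295 m and y of waste_mark in the frame of level above 0.05 m) or (y of nail_far in the frame of level between -0.0295 and -0.0245 m and y of nail_near in the frame of level between -0.0295 and -0.0245 m and y of waste_mark in the frame of level below -0.05 m)) and x of nail_far in the frame of level between -0.147 and 0.147 m and x of nail_near in the frame of level between -0.147 and 0.147 m and z of level in the frame of board between 0.018 and 0.026 m and angle between level's own z axis and vertical below 0.05 rad and contact force between level and nail_far above 0.2 N and contact force between level and nail_near above 0.2 N), for 0.1 s.
At the end, for the whole second after the job is handed in: The level lies flat on the board on the good side, its length passing both nails, its edge within 2.5 mm of touching each nail; the tin stands upright on it, its centre within 60 mm lengthwise and 18 mm sideways of the level's middle; both at rest and released (((y of nail_far in the frame of level between 0.0245 and 0.0295 m and y of nail_near in the frame of level between 0.0245 and 0.0295 m and y of waste_mark in the frame of level above 0.05 m) or (y of nail_far in the frame of level between -0.0295 and -0.0245 m and y of nail_near in the frame of level between -0.0295 and -0.0245 m and y of waste_mark in the frame of level below -0.05 m)) and x of nail_far in the frame of level between -0.147 and 0.147 m and x of nail_near in the frame of level between -0.147 and 0.147 m and z of level in the frame of board between 0.018 and 0.026 m and angle between level's own z axis and vertical below 0.05 rad and angle between tin's own z axis and vertical below 0.06 rad and z of tin in the frame of level between 0.018 and 0.026 m and x of tin in the frame of level between -0.06 and 0.06 m and y of tin in the frame of level between -0.018 and 0.018 m and linear speed of each of tin, level below 0.01 m/s).
It fails at once if the hammer, screwdriver or pencil is pushed more than 20 mm from its place (distance of any of hammer, screwdriver, pencil from where it was at the start of the episode above 0.02 m).
It fails at once if a jar, the bottle or the tape measure is pushed more than 20 mm from its place or tipped (distance of any of tape, screw_jar, cherry_jar, flask from where it was at the start of the episode above 0.02 m or angle between any of tape, screw_jar, cherry_jar, flask's own z axis and vertical above 0.3 rad).
It fails at once if the tin is dropped or knocked: it moves faster than 0.3 m/s with no finger on it (linear speed of tin above 0.3 m/s and contact force between the fingers and tin below 0.05 N).
It also fails if it takes over 72 s, if anything falls off the work surface, if the arm or the gripper's body presses on something with over 40 N, if the wrist force passes 120 N, or if a joint passes its speed limit or range.

## Working session

There is one attempt and no reset: what is moved stays moved. The work goes in short steps, Python scripts to look and compute and a tool call to move; the robot and the scene stay as the last step left them, time stands still between calls to the robot, and variables do not carry over. Pictures are saved under pics/ and viewed, about 8 in all and at most 12, crops included, and the job is handed in when it is done.

Besides the shell and the picture viewer there is one more tool, called after "Request:" as name(argument=value, ...), one argument or row to a line, values as JSON. jog_arm: Moves the arm, as the interface text tells. Its arguments: {"type":"object","properties":{"deltas":{"type":"array"},"grip_force":{"type":"number"}},"required":["deltas"]}

```bash
ls; mkdir -p pics
python3 - <<'E'
from station import ctrl, vision
import cv2,numpy as np
o=ctrl.get_obs();print(o['t'],o['tool_pos'],o['tool_rot'],o['opening'],ctrl.tcp_to_tips)
for n in('scene','top'):
    im,d=vision.get_image(n);np.savez(f'{n}0.npz',im=im,d=d)
    cv2.imwrite(f'pics/{n}0.png',im[:,:,::-1]);c=vision.calibration(n);print(n,c)
print(vision.calibration('wrist'))
E
```

```text
pics
0.0 [ 0.25229733 -0.5711729   0.25205594] [-3.07190349e+00 -6.48058795e-01  2.52802161e-04] 0.08520346386282071 0.022
scene {'fx': 452.3766702939972, 'fy': 452.3766702939972, 'cx': 322.5056682418859, 'cy': 236.32344259720492, 'rvec': array([ 2.11523327,  1.2419449 , -0.48087446]), 'tvec': array([-0.29223897, -0.31199836,  1.46593161])}
top {'fx': 455.38166341033013, 'fy': 455.38166341033013, 'cx': 318.44845235872657, 'cy': 236.2992643417203, 'rvec': array([ 2.13849683, -2.11099665,  0.1910918 ]), 'tvec': array([-0.00508493,  0.5723127 ,  0.97586735])}
{'fx': 382.86758741572817, 'fy': 382.86758741572817, 'cx': 322.5867656121223, 'cy': 239.63415042137672, 'hand_eye': array([[-1.10935482e-03, -9.44499095e-01, -3.28512143e-01,
         8.42929488e-02],
       [ 9.99999374e-01, -1.00088552e-03, -4.99277322e-04,
         8.26095690e-04],
       [ 1.42763933e-04, -3.28512491e-01,  9.44499615e-01,
        -1.20277771e-01],
       [ 0.00000000e+00,  0.00000000e+00,  0.00000000e+00,
         1.00000000e+00]])}
```

View pics/top0.png

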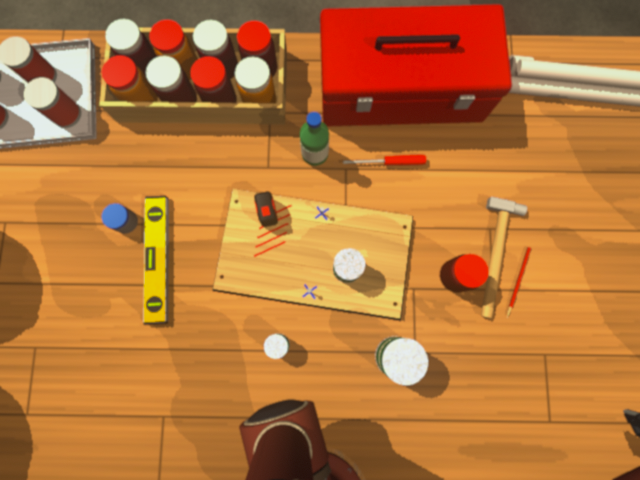

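View pics/scene0.png

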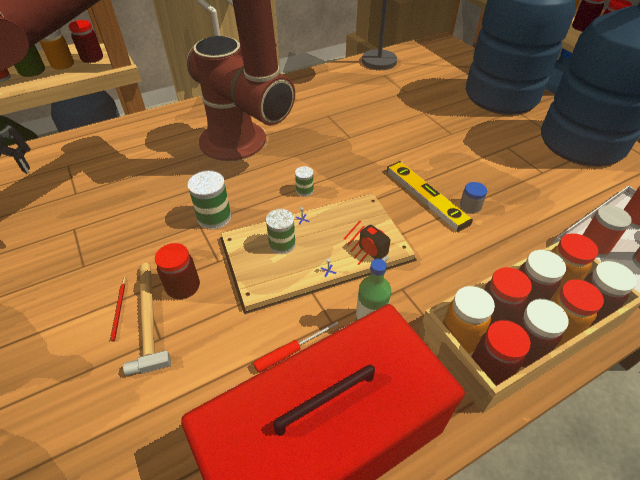

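Top view: left is +y, up is +x. The waste hatching is at (270,235), left of the cut line. The blue marks are at (322,213) and (310,292). The level is at (155,260), with the screw jar at (116,217).

Things that could be taken for the tin:
- small tin (276,346)
- large tin (404,361)
- middle-sized tin (349,264), on the good side of the board, which is my choice
- jars in the crate

Next I measure these and check the choice in a close crop.

```bash
cat > h.py <<'E'
import numpy as np,cv2
from scipy.spatial.transform import Rotation as R
from station import ctrl,vision
def ray(n,uv,z,T=None):
    """pixels -> world points on plane z; T=(pos,rotvec) for wrist"""
    c=vision.calibration(n);uv=np.atleast_2d(uv).astype(float)
    d=np.c_[(uv[:,0]-c['cx'])/c['fx'],(uv[:,1]-c['cy'])/c['fy'],np.ones(len(uv))]
    if n=='wrist':
        M=R.from_rotvec(T[1]).as_matrix();H=c['hand_eye']
        o=M@H[:3,3]+T[0];d=d@(M@H[:3,:3]).T
    else:
        M=R.from_rotvec(c['rvec']).as_matrix();o=-M.T@c['tvec'];d=d@M
    return o+d*((z-o[2])/d[:,2])[:,None]
def blobs(mask,amin=30):
    cs,_=cv2.findContours(mask.astype(np.uint8),cv2.RETR_EXTERNAL,cv2.CHAIN_APPROX_NONE)
    return sorted([c for c in cs if cv2.contourArea(c)>amin],key=cv2.contourArea,reverse=True)
def rect(P):
    (c,s,a)=cv2.minAreaRect((P[:,:2]*1000).astype(np.float32))
    if s[0]<s[1]: s=s[::-1];a+=90
    return np.r_[c].round(1),np.r_[s].round(1),round((a+90)%180-90,2)
def state():
    o=ctrl.get_obs();M=R.from_rotvec(o['tool_rot']).as_matrix()
    print('t %.2f pos %s yaw(x) %.2f tilt %.2f F %s open %.4f'%(o['t'],(o['tool_pos']*1000).round(1),np.degrees(np.arctan2(M[1,0],M[0,0])),np.degrees(np.arccos(-M[2,2])),o['contact_force'].round(1),o['opening']));return o
def go(x,y,z,yaw,o=None):
    """delta to reach pose (mm, tool-x yaw deg, tool down): turn first, then shift in turned tool axes"""
    o=o or state();M=R.from_rotvec(o['tool_rot']).as_matrix()
    c,s=np.cos(np.radians(yaw)),np.sin(np.radians(yaw))
    G=np.array([[c,s,0],[s,-c,0],[0,0,-1]]);w=R.from_matrix(M.T@G).as_rotvec()
    t=G.T@(np.array([x,y,z])/1000-o['tool_pos'])
    print('goal',x,y,z,yaw,'turn rad',w.round(4),'then shift cm',(t*100).round(2))
E
python3 - <<'E'
from h import *
f=np.load('top0.npz');im,d=f['im'],f['d']
hsv=cv2.cvtColor(im,cv2.COLOR_RGB2HSV);H,S,V=cv2.split(hsv)
w=np.zeros(H.shape,bool);w[150:400,90:540]=1
for z in(0.022,):
  for c in blobs(w&(H>22)&(H<35)&(S>200)&(V>120),200)[:4]: print('yellow',c.reshape(-1,2).mean(0),rect(ray('top',c.reshape(-1,2),z)))
for c in blobs(w&(H>105)&(H<150)&(S>60),10): 
  p=c.reshape(-1,2).astype(float);m=p.mean(0);print('blue',m,cv2.contourArea(c),ray('top',m,.022).round(4),ray('top',m,.062).round(4))
for c in blobs(w&(S<50)&(V>150),100):
  (m,r)=cv2.minEnclosingCircle(c);u,v=map(int,m);e=np.array(m)
  for z in(.06,.112,.14):
    q=ray('top',[m,(m[0]+r,m[1])],z);print('white',np.round(m,1),round(r,1),'z',z,q[0].round(4),'rad',np.linalg.norm(q[1]-q[0]).round(4))
  dd=d[v,u];cal=vision.calibration('top');M=R.from_rotvec(cal['rvec']).as_matrix()
  X=np.array([(u-cal['cx'])/cal['fx']*dd,(v-cal['cy'])/cal['fy']*dd,dd]);print('  depth pt',(M.T@(X-cal['tvec'])).round(4))
for c in blobs(w&((H<6)|(H>172))&(S>150),5): print('red',c.reshape(-1,2).mean(0).round(),ray('top',c.reshape(-1,2).mean(0),.022).round(3))
b=w&(H>8)&(H<24)&(V>150)&(S<165); c=blobs(b,3000)
for k in c[:2]:print('board?',rect(ray('top',k.reshape(-1,2),.022)))
crop=im[180:320,200:420];cv2.imwrite('pics/crop.png',cv2.resize(crop,None,fx=3.5,fy=3.5,interpolation=cv2.INTER_CUBIC)[:,:,::-1])
E
```

```text
yellow [154.96       259.58333333] (array([522.3, 380.2]), array([289.8,  49.1]), 4.24)
blue [114.85714286 215.91428571] 475.0 [[0.6204 0.4807 0.022 ]] [[0.6114 0.4622 0.062 ]]
blue [322.73333333 213.66666667] 13.0 [[ 0.632  -0.0069  0.022 ]] [[ 0.6226 -0.0067  0.062 ]]
white [404.3 361.3] 24.0 z 0.06 [ 0.3024 -0.1843  0.06  ] rad 0.0512
white [404.3 361.3] 24.0 z 0.112 [ 0.3067 -0.1749  0.112 ] rad 0.0485
white [404.3 361.3] 24.0 z 0.14 [ 0.309  -0.1698  0.14  ] rad 0.0471
  depth pt [ 0.308  -0.1725  0.1216]
white [348.6 264. ] 15.7 z 0.06 [ 0.5095 -0.0654  0.06  ] rad 0.0347
white [348.6 264. ] 15.7 z 0.112 [ 0.5031 -0.0621  0.112 ] rad 0.0329
white [348.6 264. ] 15.7 z 0.14 [ 0.4996 -0.0603  0.14  ] rad 0.0319
  depth pt [ 0.5053 -0.0609  0.1103]
white [275.6 345.9] 12.1 z 0.06 [0.3307 0.0911 0.06  ] rad 0.026
white [275.6 345.9] 12.1 z 0.112 [0.3336 0.0863 0.112 ] rad 0.0246
white [275.6 345.9] 12.1 z 0.14 [0.3351 0.0837 0.14  ] rad 0.0239
  depth pt [0.3328 0.0918 0.0664]
red [469. 271.] [[ 0.502 -0.343  0.022]]
red [405. 159.] [[ 0.768 -0.203  0.022]]
red [265. 211.] [[0.638 0.128 0.022]]
board? (array([542.7,  12.8]), array([431.7, 241. ]), 81.87)
```

View pics/crop.png

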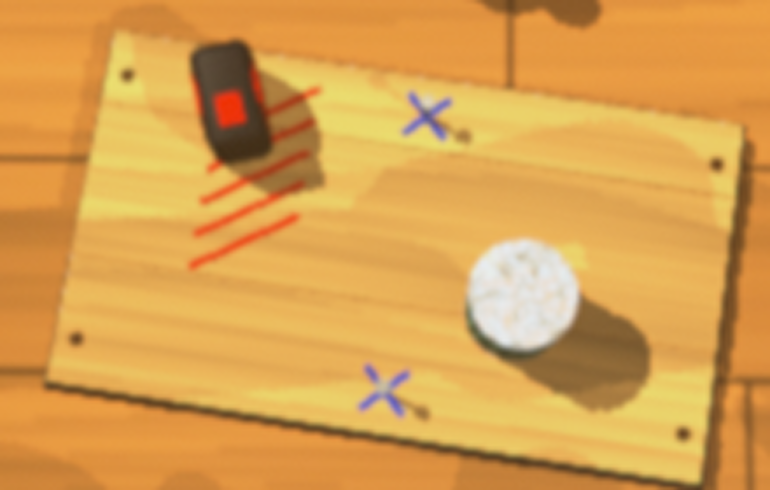

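The crop shows the silver-topped, green-sided tin at (523,295), i.e. (349,264) full size. Its radius at z = 0.112 comes out at 32.9 mm, so it is the middle-sized one. The crosses are at (322.0,213.1) and (309.7,291.7) full size.

Run:
```python
from h import *
q=ray('top',[(322.0,213.1),(309.7,291.7)],.022);print(q.round(4));e=q[0]-q[1]
print(np.linalg.norm(e),np.degrees(np.arctan2(e[1],e[0])))
n=np.array([e[1],-e[0]])/np.linalg.norm(e);print('level centre goal',q.mean(0)[:2]+.027*n, 'dir -y',n)
go(503,-62,180,-4)
```

```text
[[ 0.6334 -0.0052  0.022 ]
 [ 0.4495  0.0207  0.022 ]]
0.18564356728281822 -7.998187018959696
level centre goal [ 0.53769816 -0.01899106] dir -y [-0.13914177 -0.99027247]
t 0.10 pos [ 252.3 -571.2  252.2] yaw(x) 23.82 tilt 0.10 F [-0.6  0.5  0.8] open 0.0855
goal 503 -62 180 -4 turn rad [-1.800e-03  2.000e-04  4.856e-01] then shift cm [ 21.46 -52.55   7.22]
```

Request:
jog_arm(
  deltas=[
    [0,0,0.12,0,0,0,1],
    [0,0,0.12,0,0,0,1],
    [0,0,0.12,0,0,0,1],
    [0,0,0.125,0,0,0,1],
    [0,0,0,1.5,-3.5,0.5,1],
    [0,0,0,1.5,-3.5,0.5,1],
    [0,0,0,1.5,-3.5,0.5,1],
    [0,0,0,1.5,-3.5,0.5,1],
    [0,0,0,1.5,-3.5,0.5,1],
    [0,0,0,1.5,-3.5,0.5,1],
    [0,0,0,1.5,-3.5,0.5,1],
    [0,0,0,1.5,-3.5,0.5,1],
  ],
)

```text
t: 1.1
tool_pos: [0.3917, -0.2988, 0.2126]
tool_rot: [-3.139, 0.109, 0.0]
contact_force: [0.5, -0.7, 1.1]
opening: 0.0853
```

Request:
jog_arm(
  deltas=[
    [0,0,0,1.4,-3.5,0.5,1],
    [0,0,0,1.4,-3.5,0.5,1],
    [0,0,0,1.4,-3.5,0.5,1],
    [0,0,0,1.4,-3.5,0.5,1],
    [0,0,0,1.3,-3.5,0.5,1],
    [0,0,0,1.3,-3.5,0.5,1],
    [0,0,0,1.3,-3.5,0.3,1],
    [0,0,0,0,0,0,1],
    [0,0,0,0,0,0,1],
  ],
)

```text
t: 1.85
tool_pos: [0.5031, -0.0611, 0.1795]
tool_rot: [-3.14, 0.103, 0.003]
contact_force: [0.1, -0.1, -0.5]
opening: 0.0854
```

Run:
```python
from h import *
o=state();print(o['q'].round(3));T=(o['tool_pos'],o['tool_rot'])
im,d=vision.get_image('wrist');cv2.imwrite('pics/w1.png',im[:,:,::-1])
H,S,V=cv2.split(cv2.cvtColor(im,cv2.COLOR_RGB2HSV))
for c in blobs((S<60)&(V>140),500):
  m,r=cv2.minEnclosingCircle(c);q=ray('wrist',[m,(m[0]+r,m[1])],.112,T);print(np.round(m,1),r,q[0].round(4),np.linalg.norm(q[1]-q[0]).round(4))
go(503,-62,85,-4)
```

```text
t 1.85 pos [503.1 -61.1 179.5] yaw(x) -3.74 tilt 0.09 F [ 0.1 -0.1 -0.5] open 0.0854
[-0.268 -0.176  1.957 -0.     1.362  1.369]
[327.1 269.2] 61.30036926269531 [ 0.5055 -0.0645  0.112 ] 0.0327
t 1.90 pos [503.  -62.3 179.8] yaw(x) -3.86 tilt 0.07 F [ 0.  -0.4 -0.2] open 0.0854
goal 503 -62 85 -4 turn rad [0.0003 0.0012 0.0024] then shift cm [-0.   -0.03  9.48]
```

View pics/w1.png

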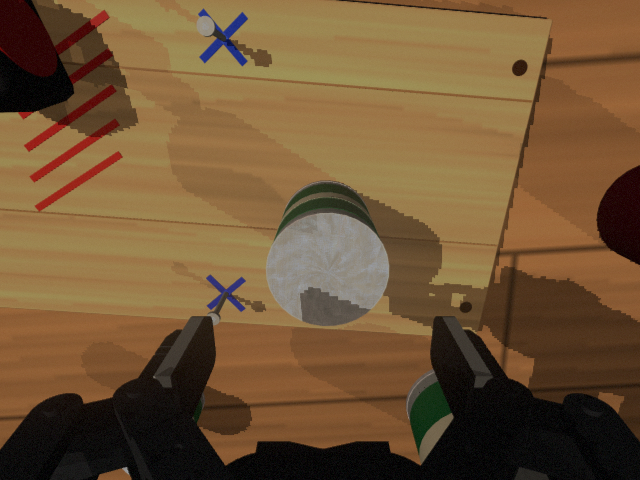

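The wrist view agrees with the top view. The tin top is at (327,269), giving (0.505,-0.064) and a radius of 32.7 mm. The crosses are at (224,38) and (227,293). I'll descend and grip.

Request:
jog_arm(
  deltas=[
    [0,0,0,0.2,0.1,2,1],
    [0,0,0,0,0,2.5,1],
    [0,0,0,0,0,2.5,1],
    [0,0,0,0,0,1.5,1],
    [0,0,0,0,0,1,1],
    [0,0,0,0,0,0,1],
    [0,0,0,0,0,0,0.6],
    [0,0,0,0,0,0,0.6],
    [0,0,0,0,0,0,0.6],
    [0,0,0,0,0,0,0.6],
    [0,0,0,0,0,0,0.6],
    [0,0,0,0,0,0,0.6],
  ],
  grip_force=40,
)

```text
t: 2.9
tool_pos: [0.5063, -0.0646, 0.087]
tool_rot: [3.138, -0.109, 0.004]
contact_force: [-0.1, -2.4, 5.9]
opening: 0.0652
```

Run:
```python
from h import *
o=state();T=([.5031,-.0617,.1797],o['tool_rot']) 
from scipy.spatial.transform import Rotation as R
c,s=np.cos(np.radians(-3.8)),np.sin(np.radians(-3.8))
T=(np.array(T[0]),R.from_matrix(np.array([[c,s,0],[s,-c,0],[0,0,-1]])).as_rotvec())
q=ray('wrist',[(224,38),(227,293)],.022,T);print(q.round(4));e=q[0]-q[1];print(np.linalg.norm(e),np.degrees(np.arctan2(e[1],e[0])))
```

```text
t 2.90 pos [506.3 -64.6  87. ] yaw(x) -3.96 tilt 0.18 F [-0.1 -2.4  5.9] open 0.0652
[[ 0.6338 -0.0072  0.022 ]
 [ 0.4508  0.0184  0.022 ]]
0.18482624049301696 -7.951276351258906
```

Request:
jog_arm(
  deltas=[
    [0,0,0,0,0,-1,0.6],
    [0,0,0,0,0,-1.2,0.6],
    [0,0,0,0.4,2,0,0.6],
    [0,0,0,0.5,3,0,0.6],
    [0,0,0,0.5,3,0,0.6],
    [0,0,0,0.1,1,0,0.6],
    [0,0,0,0,0,0,0.6],
    [0,0,0,0,0,0,0.6],
    [0,0,0,0,0,0.8,0.6],
    [0,0,0,0,0,0.8,0.6],
    [0,0,0,0,0,0.3,0.6],
    [0,0,0,0,0,0,0.6],
  ],
)

```text
t: 3.9
tool_pos: [0.5134, -0.1537, 0.0874]
tool_rot: [-3.139, 0.107, 0.003]
contact_force: [0.7, 0.2, -3.9]
opening: 0.065
```

Request:
jog_arm(
  deltas=[
    [0,0,0,0,0,0.2,0.6],
    [0,0,0,0,0,0,0.6],
    [0,0,0,0,0,0,0.6],
  ],
)

```text
t: 4.15
tool_pos: [0.514, -0.1541, 0.087]
tool_rot: [-3.139, 0.108, 0.001]
contact_force: [-4.0, 4.2, 6.0]
opening: 0.0654
```

Request:
jog_arm(
  deltas=[
    [0,0,0,0,0,0,1],
    [0,0,0,0,0,0,1],
    [0,0,0,0,0,0,1],
    [0,0,0,0,0,0,1],
    [0,0,0,0,0,-2,1],
    [0,0,0,0,0,-4,1],
    [0,0,0,0,0,-4,1],
    [0,0,0,0,0,-1,1],
    [0,0,0,0,0,0,1],
  ],
)

```text
t: 4.9
tool_pos: [0.5166, -0.1561, 0.2019]
tool_rot: [3.136, -0.109, 0.015]
contact_force: [0.1, -0.2, 0.0]
opening: 0.0851
```

Run:
```python
from h import *
go(522,380,180,4.2)
```

```text
t 4.90 pos [ 516.6 -156.1  201.9] yaw(x) -3.97 tilt 0.59 F [ 0.1 -0.2  0. ] open 0.0851
goal 522 380 180 4.2 turn rad [ 0.0044 -0.0093 -0.1426] then shift cm [  4.46 -53.43   2.19]
```

Request:
jog_arm(
  deltas=[
    [0,0,-0.07,0,0,0,1],
    [0,0,-0.072,0,0,0,1],
    [0,0,0,0.3,-3.8,0,1],
    [0,0,0,0.3,-3.8,0,1],
    [0,0,0,0.3,-3.8,0,1],
    [0,0,0,0.3,-3.8,0,1],
    [0,0,0,0.3,-3.8,0,1],
    [0,0,0,0.3,-3.8,0,1],
    [0,0,0,0.3,-3.8,0,1],
    [0,0,0,0.3,-3.8,0,1],
    [0,0,0,0.3,-3.8,0,1],
    [0,0,0,0.3,-3.8,0,1],
  ],
)

```text
t: 5.9
tool_pos: [0.5152, 0.228, 0.1945]
tool_rot: [3.139, 0.114, -0.003]
contact_force: [-0.0, -0.3, 0.2]
opening: 0.0856
```

Request:
jog_arm(
  deltas=[
    [0,0,0,0.4,-3.8,0.5,1],
    [0,0,0,0.4,-3.8,0.5,1],
    [0,0,0,0.4,-3.8,0.5,1],
    [0,0,0,0.3,-3.8,0.5,1],
    [0,0,0,0,0,0,1],
    [0,0,0,0,0,0,1],
  ],
)

```text
t: 6.4
tool_pos: [0.5187, 0.3802, 0.1734]
tool_rot: [3.137, 0.119, -0.005]
contact_force: [-0.2, -0.8, -1.7]
opening: 0.0851
```

Run:
```python
from h import *
o=state();print(o['q'].round(2));T=(o['tool_pos'],o['tool_rot'])
im,d=vision.get_image('wrist');cv2.imwrite('pics/w2.png',im[:,:,::-1])
H,S,V=cv2.split(cv2.cvtColor(im,cv2.COLOR_RGB2HSV))
for c in blobs((H>22)&(H<35)&(S>180)&(V>80),2000): print(rect(ray('wrist',c.reshape(-1,2),.022,T)),c.reshape(-1,2).min(0),c.reshape(-1,2).max(0))
go(522,380,30,4.2)
```

```text
t 6.40 pos [518.7 380.2 173.4] yaw(x) 4.34 tilt 0.23 F [-0.2 -0.8 -1.7] open 0.0851
[ 0.52  0.16  1.64 -0.    1.35  2.01]
(array([521.9, 379.2]), array([286. ,  46.2]), 3.94) [287   0] [361 381]
t 6.45 pos [519.2 379.1 174.1] yaw(x) 4.25 tilt 0.19 F [ 0.2 -0.6 -0.5] open 0.0854
goal 522 380 30 4.2 turn rad [0.0018 0.0027 0.0008] then shift cm [ 0.29 -0.07 14.41]
```

View pics/w2.png

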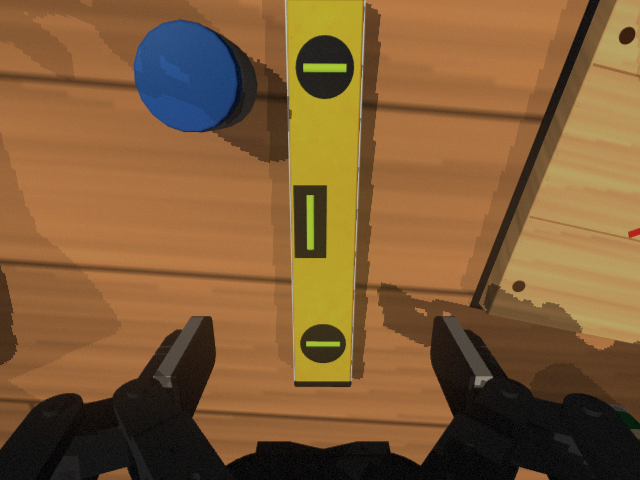

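The level is centred at (522,379.5) mm with a yaw of 4°, and both views agree. The jar at (190,75) is clear of the fingers. I'll descend and grip across the middle.

Request:
jog_arm(
  deltas=[
    [0,0,0,0.3,0,2.5,1],
    [0,0,0,0,0,4,1],
    [0,0,0,0,0,4,1],
    [0,0,0,0,0,2.5,1],
    [0,0,0,0,0,1.2,1],
    [0,0,0,0,0,0.2,1],
    [0,0,0,0,0,0,1],
    [0,0,0,0,0,0,1],
  ],
)

```text
t: 7.12
tool_pos: [0.5248, 0.3796, 0.0348]
tool_rot: [-3.138, -0.113, -0.005]
contact_force: [0.3, -0.1, 0.4]
opening: 0.0854
```

Request:
jog_arm(
  deltas=[
    [0,0,0,0,0,0,0.3],
    [0,0,0,0,0,0,0.3],
    [0,0,0,0,0,0,0.3],
    [0,0,0,0,0,0,0.3],
    [0,0,0,0,0,0,0.3],
    [0,0,0,0,0,0,0.3],
    [0,0,0,0,0,0,0.3],
    [0,0,0,0,0,0,0.3],
  ],
  grip_force=60,
)

```text
t: 7.78
tool_pos: [0.5243, 0.3801, 0.0345]
tool_rot: [-3.138, -0.115, -0.005]
contact_force: [-1.4, -0.5, 6.5]
opening: 0.0483
```

Request:
jog_arm(
  deltas=[
    [0,0,0,0,0,0,0.8],
    [0,0,0,0,0,0,0.8],
    [0,0,0,0,0,0.4,0.8],
    [0,0,0,0,0,0.3,0.8],
    [0,0,0,0,0,0,0.8],
    [0,0,0,0,0,0,0.3],
    [0,0,0,0,0,0,0.3],
    [0,0,0,0,0,0,0.3],
    [0,0,0,0,0,0,0.3],
    [0,0,0,0,0,0,0.3],
    [0,0,0,0,0,0,0.3],
  ],
)

```text
t: 8.7
tool_pos: [0.5231, 0.3792, 0.0252]
tool_rot: [-3.139, -0.114, -0.0]
contact_force: [0.8, 0.2, -1.3]
opening: 0.0489
```

Request:
jog_arm(
  deltas=[
    [0,0,0,0,0,-1,0.3],
    [0,0,0,0,0,-2,0.3],
    [0,0,0,0,0,-3,0.3],
    [0,0,0,0,0,-3,0.3],
    [0,0,0,0,0,-2,0.3],
    [0,0,0,0,0,-0.5,0.3],
    [0,0,0,0,0,0,0.3],
    [0,0,0,0,0,0,0.3],
  ],
)

```text
t: 9.37
tool_pos: [0.5224, 0.3788, 0.1391]
tool_rot: [3.139, 0.114, -0.003]
contact_force: [-0.7, 0.1, -3.7]
opening: 0.0486
```

Run:
```python
from h import *
go(535,-39,140,-4)
```

```text
t 9.37 pos [522.4 378.8 139.1] yaw(x) 4.17 tilt 0.11 F [-0.7  0.1 -3.7] open 0.0486
goal 535 -39 140 -4 turn rad [0.0009 0.0016 0.1426] then shift cm [ 4.18 41.59 -0.09]
```

Request:
jog_arm(
  deltas=[
    [0,0,0,-0.1,1.5,0,0.3],
    [0,0,0,-0.1,3,0,0.3],
    [0,0,0,-0.2,3.8,0,0.3],
    [0,0,0,-0.2,3.8,0,0.3],
    [0,0,0,-0.2,3.8,0,0.3],
    [0,0,0,-0.2,3.8,0,0.3],
    [0,0,0,-0.2,3.8,0,0.3],
    [0,0,0,-0.2,3.8,0,0.3],
    [0,0,0,-0.2,3.8,0,0.3],
    [0,0,0,-0.1,3.8,0,0.3],
    [0,0,0,-0.1,3.5,0,0.3],
    [0,0,0,0,2.5,0,0.3],
  ],
)

```text
t: 10.37
tool_pos: [0.5327, -0.033, 0.1377]
tool_rot: [3.14, 0.111, -0.007]
contact_force: [0.8, 0.4, -2.3]
opening: 0.0486
```

Request:
jog_arm(
  deltas=[
    [0,0,0,0,1.5,0,0.3],
    [0,0,0.05,0,0,0,0.3],
    [0,0,0.08,0,0,0,0.3],
    [0,0,0.08,0,0,0,0.3],
    [0,0,0,0,0,0,0.3],
    [0,0,0,0,0,0,0.3],
    [0,0,0,0,0,0,0.3],
  ],
)

```text
t: 10.95
tool_pos: [0.535, -0.0449, 0.1389]
tool_rot: [-3.134, 0.213, 0.004]
contact_force: [-0.3, -0.5, -4.2]
opening: 0.0487
```

Run:
```python
from h import *
o=state()
f,d=vision.get_image('top');cv2.imwrite('pics/top1.png',f[:,:,::-1])
H,S,V=cv2.split(cv2.cvtColor(f,cv2.COLOR_RGB2HSV))
w=np.zeros(H.shape,bool);w[150:340,200:430]=1
for c in blobs(w&(H>22)&(H<35)&(S>200)&(V>100),50): print(rect(ray('top',c.reshape(-1,2),o['tool_pos'][2]-.003)))
im,d=vision.get_image('wrist');a=np.hstack([f[130:370,180:500],cv2.resize(im,(320,240))]);cv2.imwrite('pics/w3.png',a[:,:,::-1])
go(535,-45,60,-8)
```

```text
t 10.95 pos [535.  -44.9 138.9] yaw(x) -7.77 tilt 0.14 F [-0.3 -0.5 -4.2] open 0.0487
(array([492.5, -38.5]), array([45.4, 29.5]), 76.66)
(array([665.2, -62.5]), array([46.8, 27.5]), 79.0)
t 11.05 pos [535.5 -44.8 139.6] yaw(x) -7.80 tilt 0.07 F [-0.5  0.5 -4. ] open 0.0483
goal 535 -45 60 -8 turn rad [-0.      0.0012  0.0036] then shift cm [-0.05  0.02  7.96]
```

View pics/w3.png

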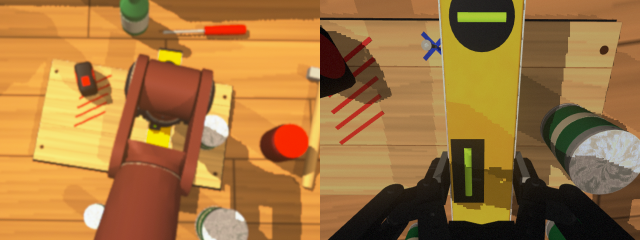

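The level hangs flat and parallel to the cut line on the good side, with the far nail visible left of its edge at (432,45). The tin is clear on the right. I'll lower it.

Request:
jog_arm(
  deltas=[
    [0,0,0,0,0,1,0.3],
    [0,0,0,0,0,2,0.3],
    [0,0,0,0,0,2.5,0.3],
    [0,0,0,0,0,2,0.3],
    [0,0,0,0,0,0.8,0.3],
    [0,0,0,0,0,0.2,0.3],
    [0,0,0,0,0,0.2,0.3],
    [0,0,0,0,0,0.2,0.3],
    [0,0,0,0,0,0.1,0.3],
    [0,0,0,0,0,0,0.3],
    [0,0,0,0,0,0,0.3],
    [0,0,0,0,0,0,0.3],
  ],
)

```text
t: 12.05
tool_pos: [0.5365, -0.045, 0.051]
tool_rot: [3.134, -0.215, 0.002]
contact_force: [-0.3, -0.5, -2.5]
opening: 0.0488
```

Request:
jog_arm(
  deltas=[
    [0,0,0,0,0,0.2,0.3],
    [0,0,0,0,0,0.1,0.3],
    [0,0,0,0,0,0.1,0.3],
    [0,0,0,0,0,0,0.3],
    [0,0,0,0,0,0,0.3],
  ],
)

```text
t: 12.47
tool_pos: [0.5361, -0.045, 0.0472]
tool_rot: [3.134, -0.215, -0.001]
contact_force: [-3.9, 0.4, 5.8]
opening: 0.0482
```

Request:
jog_arm(
  deltas=[
    [0,0,0,0,0,0,0.68],
    [0,0,0,0,0,0,0.68],
    [0,0,0,0,0,0,0.68],
    [0,0,0,0,0,-0.2,0.68],
    [0,0,0,0,0,0,0.68],
    [0,0,0,0,0,0,0.68],
  ],
)

```text
t: 12.97
tool_pos: [0.5362, -0.045, 0.0485]
tool_rot: [3.134, -0.215, 0.001]
contact_force: [-0.3, 0.5, 0.5]
opening: 0.0582
```

Request:
jog_arm(
  deltas=[
    [0,0,0,0,-0.3,0,0.68],
    [0,0,0,0,-0.3,0,0.68],
    [0,0,0,0,-0.3,0,0.68],
    [0,0,0,0,-0.3,0,0.68],
    [0,0,0,0,-0.3,0,0.68],
    [0,0,0,0,-0.3,0,0.68],
    [0,0,0,0,-0.2,0,0.68],
    [0,0,0,0,0,0,0.68],
    [0,0,0,0,0,0,0.68],
    [0,0,0,0,0,0,0.68],
  ],
)

```text
t: 13.8
tool_pos: [0.5386, -0.0248, 0.0482]
tool_rot: [-3.134, 0.215, 0.0]
contact_force: [1.2, 1.3, 0.3]
opening: 0.058
```

Request:
jog_arm(
  deltas=[
    [0,0,0,0,-0.1,0,0.68],
    [0,0,0,0,-0.1,0,0.68],
    [0,0,0,0,-0.1,0,0.68],
    [0,0,0,0,-0.1,0,0.68],
    [0,0,0,0,-0.1,0,0.68],
    [0,0,0,0,0,0,0.68],
  ],
)

```text
t: 14.3
tool_pos: [0.5393, -0.02, 0.0482]
tool_rot: [-3.134, 0.215, 0.0]
contact_force: [0.2, -0.2, -0.6]
opening: 0.058
```

Run:
```python
from h import *
o=state();im,d=vision.get_image('wrist');t,_=vision.get_image('scene')
a=np.hstack([cv2.resize(t[150:330,180:420],(400,300)),cv2.resize(im,(400,300))]);cv2.imwrite('pics/w4.png',a[:,:,::-1])
```

```text
t 14.30 pos [539.3 -20.   48.2] yaw(x) -7.86 tilt 0.01 F [ 0.2 -0.2 -0.6] open 0.0580
```

View pics/w4.png

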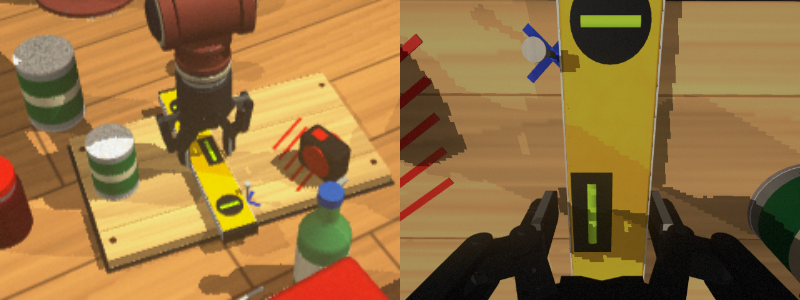

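The level lies flat with its edge a few mm short of the far nail (right half, nail foot about (557,55), edge about 562). I'll push on in 1 mm rows and watch the force.

Request:
jog_arm(
  deltas=[
    [0,0,0,0,-0.1,0,0.68],
    [0,0,0,0,-0.1,0,0.68],
    [0,0,0,0,-0.1,0,0.68],
    [0,0,0,0,0,0,0.68],
    [0,0,0,0,0,0,0.68],
  ],
)

```text
t: 14.82
tool_pos: [0.5398, -0.017, 0.0483]
tool_rot: [-3.134, 0.215, 0.0]
contact_force: [0.4, -0.2, -0.3]
opening: 0.0583
```

Request:
jog_arm(
  deltas=[
    [0,0,0,0,-0.1,0,0.68],
    [0,0,0,0,-0.05,0,0.68],
    [0,0,0,0,0,0,0.68],
    [0,0,0,0,0,0,0.68],
  ],
)

```text
t: 15.15
tool_pos: [0.54, -0.0157, 0.0483]
tool_rot: [-3.134, 0.215, -0.0]
contact_force: [-0.9, -0.5, 0.1]
opening: 0.0583
```

Request:
jog_arm(
  deltas=[
    [0,0,0,0,-0.1,0,0.68],
    [0,0,0,0,0,0,0.68],
    [0,0,0,0,0,0,0.68],
  ],
)

```text
t: 15.4
tool_pos: [0.5401, -0.0147, 0.0483]
tool_rot: [3.134, -0.215, -0.0]
contact_force: [-0.3, -1.2, -0.6]
opening: 0.0579
```

Request:
jog_arm(
  deltas=[
    [0,0,0,0,-0.1,0,0.68],
    [0,0,0,0,0,0,0.68],
    [0,0,0,0,0,0,0.68],
  ],
)

```text
t: 15.65
tool_pos: [0.5401, -0.0145, 0.0483]
tool_rot: [3.132, -0.215, -0.0]
contact_force: [-1.3, -5.1, -0.0]
opening: 0.0581
```

Request:
jog_arm(
  deltas=[
    [0,0,0,0,-0.1,0,0.68],
    [0,0,0,0,0,0,0.68],
    [0,0,0,0,0,0,0.68],
  ],
)

```text
t: 15.9
tool_pos: [0.5402, -0.0144, 0.0483]
tool_rot: [3.13, -0.214, -0.001]
contact_force: [-1.8, -8.9, -0.4]
opening: 0.058
```

Request:
jog_arm(
  deltas=[
    [0,0,0,0,-0.1,0,0.68],
    [0,0,0,0,0,0,0.68],
    [0,0,0,0,0,0,0.68],
    [0,0,0,0,0,0,0.68],
    [0,0,0,0,0,0,0.68],
  ],
)

```text
t: 16.32
tool_pos: [0.5402, -0.0143, 0.0483]
tool_rot: [3.129, -0.214, -0.001]
contact_force: [-2.5, -11.8, 0.5]
opening: 0.058
```

Run:
```python
from h import *
o=state();print(o['wrist_torque']);T=(o['tool_pos'],o['tool_rot']);im,d=vision.get_image('wrist')
cv2.imwrite('pics/w5.png',im[:,:,::-1])
H,S,V=cv2.split(cv2.cvtColor(im,cv2.COLOR_RGB2HSV))
# left edge of the yellow face on rows ahead, cast to z=.044
ys=[];
for r in range(100,300,10):
    x=np.flatnonzero((H[r]>20)&(H[r]<36)&(S[r]>170)&(V[r]>60)&(np.arange(640)>230)&(np.arange(640)<440))
    if len(x): ys.append((x[0],r))
P=ray('wrist',ys,.044,T);k=np.polyfit(P[:,0],P[:,1],1);print('edge angle',np.degrees(np.arctan(k[0])),'edge y at .634,.54,.45',np.polyval(k,[.634,.54,.45]))
```

```text
t 16.32 pos [540.2 -14.3  48.3] yaw(x) -7.83 tilt 0.33 F [ -2.5 -11.8   0.5] open 0.0580
[-1.86714556  0.37764878 -0.0365545 ]
edge angle -8.035738627603513 edge y at .634,.54,.45 [-0.00916965  0.00410099  0.01680692]
```

View pics/w5.png

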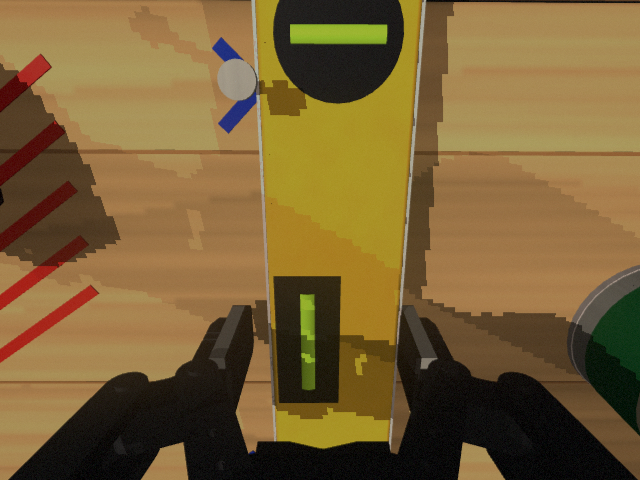

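The edge angle is -8.04°, against -8.0° for the nail line. The push is 12 N with almost no moment about z, so both nails are bearing on the level; the far nail at (237,80) touches the edge at (258,85). I'll back off, lift and go for the tin.

Request:
jog_arm(
  deltas=[
    [0,0,0,0,0.2,0,0.68],
    [0,0,0,0,0.2,0,0.68],
    [0,0,0,0,0.2,0,0.68],
    [0,0,0,0,0.1,0,0.68],
    [0,0,0,0,0,0,0.68],
    [0,0,0,0,0,-0.5,0.68],
    [0,0,0,0,0,-1,0.7],
    [0,0,0,0,0,-3,1],
    [0,0,0,0,0,-4,1],
    [0,0,0,0,0,-4,1],
    [0,0,0,0,0,-1,1],
    [0,0,0,0,0,0,1],
  ],
)

```text
t: 17.37
tool_pos: [0.5427, -0.019, 0.19]
tool_rot: [3.133, -0.215, 0.017]
contact_force: [-0.2, 0.3, -0.3]
opening: 0.0857
```

Run:
```python
from h import *
go(514,-154,175,-8)
```

```text
t 17.37 pos [542.7 -19.  190. ] yaw(x) -7.84 tilt 0.64 F [-0.2  0.3 -0.3] open 0.0857
goal 514 -154 175 -8 turn rad [ 0.0002 -0.0111  0.0027] then shift cm [-0.97 13.77  1.5 ]
```

Request:
jog_arm(
  deltas=[
    [0,0,0,-0.2,2,0,1],
    [0,0,0,-0.2,3.5,0,1],
    [0,0,0,-0.2,3.5,0.5,1],
    [0,0,0,-0.2,3,0.5,1],
    [0,0,0,-0.2,1.7,0.5,1],
    [0,0,0,0,0,0,1],
    [0,0,0,0,0,0,1],
    [0,0,0,0,0,0,1],
    [0,0,0,0,0,0,1],
  ],
)

```text
t: 18.12
tool_pos: [0.5111, -0.1519, 0.1682]
tool_rot: [-3.134, 0.213, 0.0]
contact_force: [-0.1, -0.1, 0.1]
opening: 0.0849
```

Run:
```python
from h import *
o=state();T=(o['tool_pos'],o['tool_rot'])
im,d=vision.get_image('wrist');t,_=vision.get_image('top')
H,S,V=cv2.split(cv2.cvtColor(im,cv2.COLOR_RGB2HSV))
for c in blobs((S<60)&(V>140),1500):
  m,r=cv2.minEnclosingCircle(c);q=ray('wrist',[m,(m[0]+r,m[1])],.112,T);print(np.round(m,1),r,q[0].round(4),np.linalg.norm(q[1]-q[0]).round(4))
for c in blobs((H>20)&(H<36)&(S>170)&(V>60),2000): print('level',rect(ray('wrist',c.reshape(-1,2),.044,T)),c.reshape(-1,2).min(0),c.reshape(-1,2).max(0))
cv2.imwrite('pics/w6.png',np.hstack([t[130:370,180:500],cv2.resize(im,(320,240))])[:,:,::-1])
go(514,-154,86,-8)
```

```text
t 18.12 pos [ 511.1 -151.9  168.2] yaw(x) -7.78 tilt 0.03 F [-0.1 -0.1  0.1] open 0.0849
[326.6 277.3] 64.83235931396484 [ 0.5139 -0.1552  0.112 ] 0.0328
level (array([539.1, -20.3]), array([262. ,  47.5]), -8.03) [38  0] [171 386]
t 18.22 pos [ 511.3 -152.   168.5] yaw(x) -7.77 tilt 0.02 F [ 0.2  0.  -0.7] open 0.0856
goal 514 -154 86 -8 turn rad [-0.0001 -0.0003  0.0041] then shift cm [0.3  0.16 8.25]
```

View pics/w6.png

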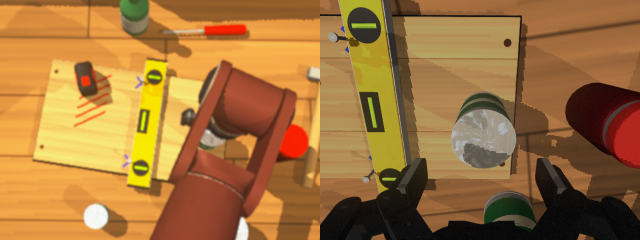

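The level lies against both nails (left part of the view, nail feet at about (345,42) and (370,175)). The tin is at (514,-155). I'll grip it now.

Request:
jog_arm(
  deltas=[
    [0,0,0,0.3,0.3,1.5,1],
    [0,0,0,0,0,2.5,1],
    [0,0,0,0,0,2.5,1],
    [0,0,0,0,0,1.5,1],
    [0,0,0,0,0,0.2,1],
    [0,0,0,0,0,0,1],
    [0,0,0,0,0,0,0.6],
    [0,0,0,0,0,0,0.6],
    [0,0,0,0,0,0,0.6],
    [0,0,0,0,0,0,0.6],
    [0,0,0,0,0,0,0.6],
    [0,0,0,0,0,0,0.6],
  ],
  grip_force=40,
)

```text
t: 19.22
tool_pos: [0.515, -0.1566, 0.0885]
tool_rot: [3.134, -0.215, 0.006]
contact_force: [0.7, 3.7, 6.1]
opening: 0.0651
```

Request:
jog_arm(
  deltas=[
    [0,0,0,0,0,-1,0.6],
    [0,0,0,0,0,-2,0.6],
    [0,0,0,0,0,-2,0.6],
    [0,0,0,0,0,-1,0.6],
    [0,0,0,0,0,0,0.6],
    [0,0,0,0,0,0,0.6],
  ],
)

```text
t: 19.72
tool_pos: [0.5133, -0.1565, 0.1462]
tool_rot: [3.134, -0.215, 0.0]
contact_force: [-0.5, -0.3, -4.3]
opening: 0.0653
```

Run:
```python
from h import *
go(538.5,-19.5,148,-8)
```

```text
t 19.72 pos [ 513.3 -156.5  146.2] yaw(x) -7.87 tilt 0.02 F [-0.5 -0.3 -4.3] open 0.0653
goal 538.5 -19.5 148 -8 turn rad [ 0.0003 -0.0001  0.0024] then shift cm [  0.59 -13.91  -0.18]
```

Request:
jog_arm(
  deltas=[
    [0,0,0,0.1,-1.4,0,0.6],
    [0,0,0,0.1,-2.5,0,0.6],
    [0,0,0,0.1,-3,0,0.6],
    [0,0,0,0.1,-3,0,0.6],
    [0,0,0,0.1,-2.5,0,0.6],
    [0,0,0,0.1,-1.5,0,0.6],
    [0,0,0,0,0,0,0.6],
    [0,0,0,0,0,0,0.6],
    [0,0,0,0,0,1,0.6],
    [0,0,0,0,0,1.2,0.6],
    [0,0,0,0,0,0.6,0.6],
    [0,0,0,0,0,0,0.6],
  ],
)

```text
t: 20.72
tool_pos: [0.5362, -0.0199, 0.1148]
tool_rot: [-3.134, 0.217, 0.009]
contact_force: [-1.0, 0.1, -5.4]
opening: 0.0653
```

Request:
jog_arm(
  deltas=[
    [0,0,0,0,0,0.2,0.6],
    [0,0,0,0,0,0.2,0.6],
    [0,0,0,0,0,0.1,0.6],
    [0,0,0,0,0,0,0.6],
    [0,0,0,0,0,0,0.6],
  ],
)

```text
t: 21.13
tool_pos: [0.5387, -0.0196, 0.1137]
tool_rot: [3.134, -0.215, 0.001]
contact_force: [-0.0, -0.4, -3.6]
opening: 0.0652
```

Request:
jog_arm(
  deltas=[
    [0,0,0,0,0,0.1,0.6],
    [0,0,0,0,0,0.1,0.6],
    [0,0,0,0,0,0,0.6],
    [0,0,0,0,0,0,0.6],
  ],
)

```text
t: 21.47
tool_pos: [0.5384, -0.0195, 0.1113]
tool_rot: [-3.134, 0.215, 0.0]
contact_force: [-1.1, -0.5, -4.1]
opening: 0.0654
```

Request:
jog_arm(
  deltas=[
    [0,0,0,0,0,0.1,0.6],
    [0,0,0,0,0,0,0.6],
    [0,0,0,0,0,0,0.6],
  ],
)

```text
t: 21.72
tool_pos: [0.5387, -0.0195, 0.1106]
tool_rot: [3.134, -0.215, 0.001]
contact_force: [-0.4, 0.4, -3.0]
opening: 0.065
```

Request:
jog_arm(
  deltas=[
    [0,0,0,0,0,0.1,0.6],
    [0,0,0,0,0,0,0.6],
    [0,0,0,0,0,0,0.6],
  ],
)

```text
t: 21.97
tool_pos: [0.5388, -0.0195, 0.1106]
tool_rot: [3.134, -0.215, 0.0]
contact_force: [-4.9, 1.5, 5.7]
opening: 0.0649
```

Request:
jog_arm(
  deltas=[
    [0,0,0,0,0,0,0.85],
    [0,0,0,0,0,0,0.9],
    [0,0,0,0,0,0,1],
    [0,0,0,0,0,0,1],
    [0,0,0,0,0,-1,1],
    [0,0,0,0,0,-2,1],
    [0,0,0,0,0,-3,1],
    [0,0,0,0,0,-3,1],
    [0,0,0,0,0,0,1],
  ],
)

```text
t: 22.72
tool_pos: [0.5422, -0.0201, 0.2077]
tool_rot: [3.133, -0.215, 0.02]
contact_force: [0.9, -0.4, 1.7]
opening: 0.0855
```

Request:
jog_arm(
  deltas=[
    [0,0,0,-2,0,-3,1],
    [0,0,0,-3.5,0,0,1],
    [0,0,0,-3.5,0,0,1],
    [0,0,0,-2,0,0,1],
    [0,0,0,0,0,0,1],
    [0,0,0,0,0,0,1],
    [0,0,0,0,0,0,1],
  ],
)

```text
t: 23.3
tool_pos: [0.43, -0.0046, 0.2299]
tool_rot: [3.134, -0.215, 0.002]
contact_force: [1.1, -0.1, -0.0]
opening: 0.0854
```

Run:
```python
from h import *
o=state();T=(o['tool_pos'],o['tool_rot'])
im,d=vision.get_image('wrist');t,_=vision.get_image('scene')
H,S,V=cv2.split(cv2.cvtColor(im,cv2.COLOR_RGB2HSV))
for c in blobs((S<60)&(V>140),800):
  m,r=cv2.minEnclosingCircle(c);q=ray('wrist',[m,(m[0]+r,m[1])],.134,T);print(np.round(m,1),r,q[0].round(4),np.linalg.norm(q[1]-q[0]).round(4))
m=(H>20)&(H<36)&(S>170)&(V>60)
P=np.vstack([ray('wrist',c.reshape(-1,2),.044,T) for c in blobs(m,300)]);print('level',rect(P))
cv2.imwrite('pics/w7.png',np.hstack([cv2.resize(t[150:330,180:420],(320,240)),cv2.resize(im,(480,360))[60:300]])[:,:,::-1])
```

```text
t 23.30 pos [430.   -4.6 229.9] yaw(x) -7.87 tilt 0.09 F [ 1.1 -0.1 -0. ] open 0.0854
[322.1  66.5] 75.66148376464844 [ 0.5334 -0.0196  0.134 ] 0.0391
[231.9 345.5] 27.21210289001465 [0.3745 0.0628 0.134 ] 0.018
level (array([450.8,  -7.3]), array([107.2,  47.2]), -8.1)
```

View pics/w7.png

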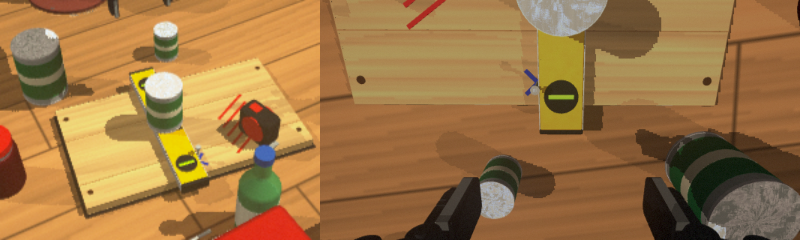

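The tin stands upright on the level and the near nail touches the edge (about (535,90)). The computed nail offsets from the level's centre line are 26.6 and 26.8 mm, against a nominal 27. I'll retreat sideways for one unobstructed top check of both nails.

Request:
jog_arm(
  deltas=[
    [0,0,0,0,3,0,1],
    [0,0,0,0,3.8,0,1],
    [0,0,0,0,3.8,0,1],
    [0,0,0,0,3.8,0,1],
    [0,0,0,0,3.8,0,1],
    [0,0,0,0,3.8,0,1],
    [0,0,0,0,3,0,1],
    [0,0,0,0,0,0,1],
    [0,0,0,0,0,0,1],
  ],
)

```text
t: 24.15
tool_pos: [0.3953, -0.2537, 0.229]
tool_rot: [-3.133, 0.22, 0.001]
contact_force: [0.0, 1.1, 0.2]
opening: 0.0856
```

Run:
```python
from h import *
t,_=vision.get_image('top');H,S,V=cv2.split(cv2.cvtColor(t,cv2.COLOR_RGB2HSV))
w=np.zeros(H.shape,bool);w[170:340,290:370]=1
bs=blobs(w&(H>22)&(H<35)&(S>200)&(V>100),40)
P=np.vstack([ray('top',c.reshape(-1,2),.044) for c in bs]);c,s,a=rect(P);print('level',c,s,a)
u=np.array([np.cos(np.radians(a)),np.sin(np.radians(a))])
for n in([633.5,-6.2],[450,19.6]):
  e=np.array(n)-c;print('nail in level: x %.1f y %.1f'%(e@u,u[0]*e[1]-u[1]*e[0]))
for b in blobs(w&(S<50)&(V>150),150):
  m,r=cv2.minEnclosingCircle(b);q=ray('top',m,.134)[0,:2]*1000;e=q-c;print('tin',q.round(1),r,'in level',round(e@u,1),round(u[0]*e[1]-u[1]*e[0],1))
cv2.imwrite('pics/end.png',cv2.resize(t[170:330,200:430],None,fx=3.4,fy=3.4,interpolation=cv2.INTER_CUBIC)[:,:,::-1])
```

```text
level [539.6 -18.4] [290.5  47.3] -7.91
nail in level: x 91.3 y 25.0
nail in level: x -94.0 y 25.3
tin [534.9 -18.7] 16.032602310180664 in level -4.6 -0.9
```

View pics/end.png

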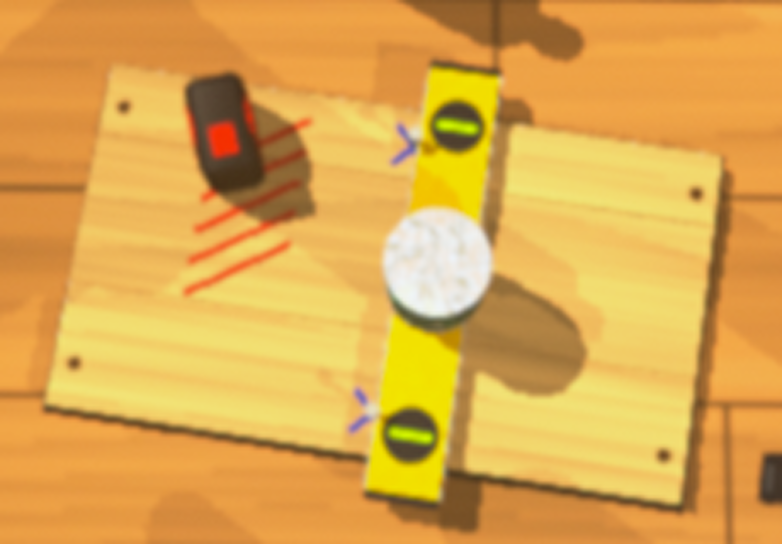

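```bash
python3 -c "
from station import ctrl
print(ctrl.finish_job())"
```

```text
the job is handed in; nothing more can be done
None
```

The level is against both nails on the good side, the green tin stands upright on its middle, and I handed the job in at about 24 s. No verdict was reported.

- **What I did:** I parked the middle-sized tin on the -y end of the board and laid the level flat on the good side. I slid it up until both nails stopped it, with a 12 N push and almost no turning moment. Then I backed off, set the tin on the level and let go.
- **Angle and tin position:** The last top view puts the level at -7.9° against about -8.0° for the nail line. The tin is about 5 mm lengthwise and 1 mm sideways of the level's middle.
- **Nail distance:** The two cameras differ slightly. The last top view put the nail axes 25.0 and 25.3 mm from the level's centre line, near the 24.5 mm limit. The wrist view gave 26.6 and 26.8 mm, against 27 mm at contact. That is within the 2 mm calibration error, and both views show the two nails equally close.
- **Other things:** I did not measure their positions again. I kept the arm clear of them, and they looked unmoved in the pictures where they could be seen.

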